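# Lock the claw's drive stud with its linch pin

## Task

Push the orange-handled linch pin all the way through the cross hole in the stainless stud that stands out of the half-built claw, from the side of the claw with the empty finger lug, until its square head is up against the stud. Then let go of the handle and flip the brass sprung ring over the top of the stud and the end of the pin until it snaps shut. Leave the blue adaptor, the copper washers and the clevis pin where they are.

Things in the scene. Friction and masses are not known exactly. Their poses are not given: they have to be found in the camera images.
- claw: Fixed turntable (radius 100, 35 high) with a half-built black claw: hub radius 46 up to 80, collar radius 30 up to 90, two fingers at +60 and -60 deg from +x out to radius 155, below 100; empty lugs on the -x side, out to radius 65, up to 76. Origin: centre of the underside, on the mat, z up. Sizes in mm. A stainless stud stands on its z axis: see stud_base.
- stud_base (a point): Fixed point on the claw's z axis, 90 mm up (collar top), axes as the claw. Above it stands the square stud, 28 x 28 mm, faces across x and y at +-14, flat top. A round cross hole, 14.5 mm, mouth chamfered 1.5, runs level along x, its axis 32 below the stud's top; the pin enters from -x towards +x. The stud does not yield to 60 N. Its height: see stud_mid.
- stud_mid (a point): Fixed point on the claw's z axis 145 mm above the claw's origin: the MIDDLE of the range of the hole's height, not the hole itself. Crush washers under the stud set it differently each time, by an amount no reading shows: the hole's axis lies 130 to 160 above the origin (stud top 162 to 192). Find it by touching the stud's top or by camera.
- linchpin: Loose linch pin, 0.2 to 0.4 kg, lying level on the mat (3 mm thick). Origin: underside of the head, below the ring's hinge; x along the shank to its tip, z up. On the axis y 0, z 12 mm: steel head 24 x 24 x 24, shank diameter 12 from x 12 to the tip at 64 (last 5 tapered to diameter 9). Orange handle behind: see pin_handle. Let go in the hole, it may droop a few degrees.
- pin_handle (a point): Centre of the linch pin's flat orange paddle, axes as linchpin, at x -59.5, y 0, z 16 mm of it. Paddle 55 long (x), 16 wide (y), 32 high, its underside on the mat at first; grip across its y faces. A neck 16 wide joins it to the head. The open ring stands over the head, so lean the gripper back towards the handle end.
- pin_face (a point): Centre of the front face of the linch pin's head, where the shank leaves it (shank axis); in the finished job this face lies against the stud's -x face. Axes as linchpin.
- pin_tip (a point): Tip of the linch pin's shank, on its axis, 52 from pin_face. Axes as linchpin.
- ring (a joint): Angle (rad) of the brass ring about its hinge, along the pin's y at x 0, z 12 mm. 0: open, standing up, leaning 10 deg back to the handle. 1.745: shut, along the shank, bar past the tip. An over-centre spring holds it open with about 4 N at the bar; push the bar forward towards the tip past about 1.0 and it snaps shut by itself, held with about 4 N.
- ring_bar (a point): Middle of the ring's cross bar. The ring is a D of 6 mm round wire: two arms 42 mm apart (centres), one each side of the head, and a straight cross bar 24 long, 72 from the hinge; shut, the bar lies 5 beyond the pin's tip and the stud stands inside the ring.
- adaptor: Loose blue torque adaptor, radius 32, 58 high; origin under its centre. Bystander.
- washers: Loose stack of copper crush washers, radius 33, 24 high; origin under its centre. Bystander.
- clevis_pin: Loose stainless clevis pin lying along its x, 100 long, ends 30 across; origin under its centre. Bystander.
There are look-alikes about, which are no part of the job. Of the things like the linchpin, leave any that is green, pink or purple; of the rest the larger one is meant.

How it is judged:
On the way:
1. the linch pin is through the cross hole with its head up against the stud, ring still open (x of pin_face in the frame of claw between -0.018 and -0.01 m and x of pin_tip in the frame of claw above 0.032 m and y of pin_tip in the frame of claw between -0.007 and 0.007 m and y of pin_face in the frame of claw between -0.007 and 0.007 m and z of pin_tip in the frame of claw between 0.122 and 0.166 m and value of joint ring below 0.9 rad), for 0.1 s.
At the end, for the whole second after the job is handed in: The linch pin's shank runs through the stud's cross hole with its head face within 4 mm of the stud's face, tip and head within 7 mm sideways of the hole's axis, the ring is snapped shut over the stud and the pin's end (joint above 1.6 rad), and all is released and at rest (x of pin_face in the frame of claw between -0.018 and -0.01 m and x of pin_tip in the frame of claw above 0.032 m and y of pin_tip in the frame of claw between -0.007 and 0.007 m and y of pin_face in the frame of claw between -0.007 and 0.007 m and z of pin_tip in the frame of claw between 0.122 and 0.166 m and value of joint ring above 1.6 rad and linear speed of linchpin below 0.02 m/s); the robot touches nothing.
It fails at once if the blue adaptor is shifted by more than 30 mm (distance of adaptor from where it was at the start of the episode above 0.03 m).
It fails at once if the copper washers are shifted by more than 30 mm (distance of washers from where it was at the start of the episode above 0.03 m).
It fails at once if the clevis pin is shifted by more than 30 mm (distance of clevis_pin from where it was at the start of the episode above 0.03 m).
It also fails if it takes over 67 s, if anything falls off the work surface, if the arm or the gripper's body presses on something with over 40 N, if the wrist force passes 120 N, or if a joint passes its speed limit or range.

## Robot

A 7-joint arm with a two-finger parallel gripper is mounted at the origin on the work surface. World frame = base frame: x ahead of the robot, y to its left, z up, the work surface at z = 0. Lengths are in m, angles in rad, forces in N, time in s.
With the tool pointing down it reaches from about 0.35 to 0.9 m from the base axis. Payload 8.1 kg.
Tool frame: the origin (TCP) lies midway between the tips of the shut fingers; the grasp point (between the pads) lies behind it (bot.grip_depth is the z of the grasp point in the tool frame, in m); z points along the fingers, y is the line along which they close (so a half turn about z gives the same grasp; the last joint's range is limited). The gripper opens to 92 mm and grips with 3 to 60 N. Pads are 19 mm wide; open, the fingers measure 130 mm over their backs; the gripper's body (75 mm by 190 mm) begins 47 mm behind the grasp point.
Start: joints at [-1.433, 0.434, 0.025, 1.573, -0.012, 1.134, -0.075], TCP at [0.149, 0.607, 0.227] pointing down, gripper open.
Joint ranges: [-2.62, 2.62], [-0.44, 2.09], [-1.27, 1.32], [0.08, 2.57], [-1.32, 4.46], [0.12, 2], [-2.74, 2.74]. Speed limits (rad/s): [2.22, 2.22, 3.01, 3.01, 3.14, 3.14, 3.14].

## Interface

Orientations are given as a rotation vector (axis times angle).
In Python, from workcell import bot, eyes gives the robot as it stands.
- The arm moves only by the tool step_arm, never from a script. Its argument "series" is a list of rows, each an object with "dr": the turn, a rotation vector about the tool's x, y, z in rad, a list of three; "xyz": the shift along the tool's x, y, z in mm, a list of three; "claw": the opening, from 0 (shut) to 1 (fully open). In form: [{"dr": [rx, ry, rz], "xyz": [tx, ty, tz], "claw": claw}, ...]. A call has exactly 5 rows; each row is the pose to reach, as a shift and turn from the pose commanded when the call began, along the tool's axes at that moment; what a row does not reach only later rows make up. A row lasts 1/10 s, in which the tool goes at most 50 mm and 8.59 degrees, less where a joint would pass 70% of its speed; a pose out of reach is approached as far as the arm can. A call with a gripper value outside its range is refused whole. The fingers move at their own pace and stop on an object; "grip_force" is the grip in N (left out, the last holds). Time passes only in rows, so rows that repeat a pose let the fingers close, or fill a call up. It gives the time, the measured TCP pose, the force, the opening and the grip force at its end, in the units of the state.
- bot.sense(): the state, without advancing time (a new reading comes with each control period).
- eyes.get_image(name): name is "side" or "top"; returns (picture, depth): 480x640x3 uint8, blue, green, red; 480x640 float32, m along the optical axis (not along the pixel's ray), 0 where there is no reading.
- eyes.calibration(name): a dict with "intrinsics" (3x3 intrinsics, pixels), "D" ([k1, k2, p1, p2, k3] as OpenCV has them; the pictures are not rectified), "R" (3x3) and "t" (3): a world point X has camera coordinates R X + t. Camera axes: x right, y down, z forward; pixel columns grow to the right and rows downward; lengths in m; the calibration is good to about 2 mm. A picture is of the moment at which its call begins. calibration takes no time and is no camera call.
- bot.close_job(): hands the job in; it is judged then, once.
The state is a dict: "clock": time; "joint_positions": joint angles; "qd": joint speeds; "joint_torque": joint torques, N m; "ee_pos": TCP position; "orientation": TCP orientation; "force": force on the tool from outside, world axes, zero at the start; "torque": the same for the moment, N m; "grip_width": finger opening in m; "grip_force": force on a finger pad.
Only numpy, scipy, OpenCV 4.12 (cv2) and the standard library are available. Lean on these libraries where they do the work, as an engineer would, in place of code of your own. Each camera call takes 0.05 s, during which the arm holds its last target. There are 200 camera calls.

## Working session

There is one attempt and no reset: what is moved stays moved. The work goes in short steps, Python scripts to look and compute and a tool call to move; the robot and the scene stay as the last step left them, time stands still between calls to the robot, and variables do not carry over. Pictures are saved under pics/ and viewed, at most 10 in all, crops included, and the job is handed in when it is done.

Besides the shell and the picture viewer there is one more tool, called after "Emit:" by a JSON object that holds its "method" and its "body". step_arm: Moves the arm, as the interface text tells. Its arguments: {"type":"object","properties":{"series":{"type":"array","items":{"type":"object","properties":{"dr":{"type":"array","items":{"type":"number"}},"xyz":{"type":"array","items":{"type":"number"}},"claw":{"type":"number"}}}},"grip_force":{"type":"number"}},"required":["series"]}

```bash
mkdir -p pics
cat > h.py <<'E'
import numpy as np, cv2
from scipy.spatial.transform import Rotation as Rn
from workcell import bot, eyes
def cloud(name):
    img,d=eyes.get_image(name); c=eyes.calibration(name)
    K=np.array(c["intrinsics"],float);D=np.array(c["D"],float);R=np.array(c["R"]);t=np.array(c["t"])
    v,u=np.mgrid[0:480,0:640]
    p=cv2.undistortPoints(np.stack([u,v],-1).reshape(-1,1,2).astype(np.float64),K,D).reshape(480,640,2)
    P=np.dstack([p*d[...,None],d]); W=(P-t)@R
    W[d==0]=np.nan
    return img,d,W
E
python3 - <<'E'
from h import *
for n in("top","side"):
    i,d,W=cloud(n); cv2.imwrite(f"pics/{n}0.png",i); np.savez(f"{n}0.npz",i=i,W=W)
    c=eyes.calibration(n); print(n,-np.array(c["R"]).T@c["t"],np.array(c["R"])[2],c["intrinsics"])
s=bot.sense();print(s,bot.grip_depth)
E
```

```text
top [ 0.5350497  -0.06648291  1.14395571] [ 0.06984696 -0.00269729 -0.99755407] [[573.711511     0.         326.09658994]
 [  0.         573.711511   237.77035748]
 [  0.           0.           1.        ]]
side [ 0.14596318 -0.55380657  0.64425158] [ 0.53739398  0.5795115  -0.61267784] [[478.18252943   0.         318.49771735]
 [  0.         478.18252943 243.27577549]
 [  0.           0.           1.        ]]
{'clock': 0.1, 'joint_positions': array([-1.4325558 ,  0.43516583,  0.02494087,  1.57403067, -0.01159519,
        1.13401554, -0.07508119]), 'qd': array([-8.09909693e-04, -8.73483649e-04, -4.26222513e-04, -4.30003678e-03,
        2.93765379e-04, -8.40452435e-04, -4.11872845e-05]), 'joint_torque': array([ 2.83761146e-03, -6.69127250e+01,  9.87797789e-01, -3.15149331e+01,
       -6.05369057e-02,  3.74920992e-02,  4.52023460e-05]), 'ee_pos': array([0.14899596, 0.60648493, 0.2260058 ]), 'orientation': array([-3.77421155e-01, -3.11878492e+00,  2.31483964e-03]), 'force': array([ 1.37691801,  0.12828427, -0.14778896]), 'torque': array([ 0.00675718, -0.00898094, -0.01204777]), 'grip_force': 0.0, 'grip_width': 0.09152673831343815} -0.0188
```

View pics/top0.png

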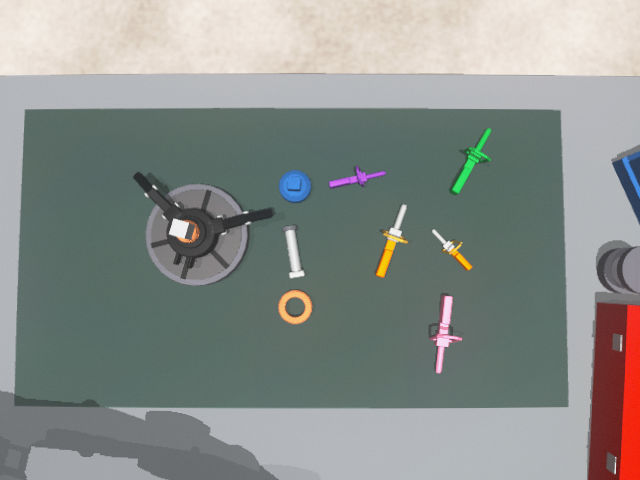

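View pics/side0.png

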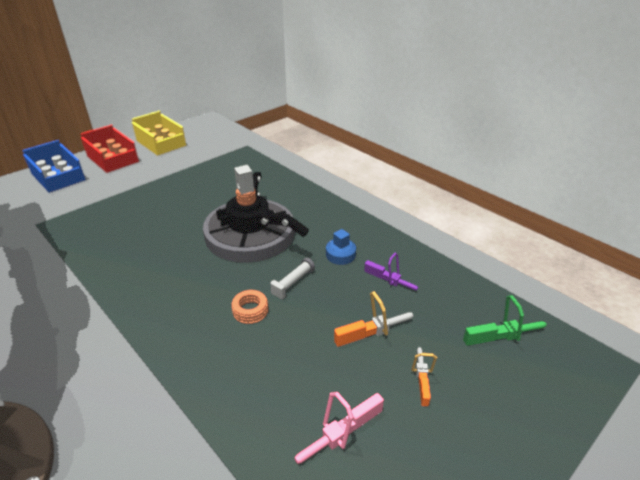

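Top view: there are two orange-handled pins with brass rings, at (392,240), the larger, and (452,250), the smaller. The others are purple (358,178), green (472,160) and pink (444,335). The larger orange one fits the description. The claw is at (197,233) with its stud at (183,230), and its +x points up and slightly right in the picture.

Run:
```python
from h import *
T=np.load("top0.npz");S=np.load("side0.npz")
def hsv(i):return cv2.cvtColor(i,cv2.COLOR_BGR2HSV)
for n,Z,box in(("top",T,(360,195,425,290)),("side",S,(325,285,415,350))):
    i,W=Z["i"],Z["W"];h=hsv(i);u0,v0,u1,v1=box
    m=np.zeros((480,640),bool);m[v0:v1,u0:u1]=1
    H=h[...,0].astype(int);sat=h[...,1]
    ora=m&(sat>150)&(H>4)&(H<22)
    st=m&(sat<60)&(h[...,2]>110)&(W[...,2]>.008)&(W[...,2]<.05)
    for nm,mm in(("orange/brass",ora),("steel",st)):
        P=W[mm];P=P[~np.isnan(P[:,0])]
        print(n,nm,len(P),P.min(0).round(3),P.max(0).round(3),np.median(P,0).round(4))
    # low points: handle
    P=W[ora];P=P[(P[:,2]>.028)&(P[:,2]<.04)];print(" handle top",len(P),P.mean(0).round(4))
    q=P[:,:2];c=cv2.minAreaRect((q*1000).astype(np.float32));print("  rect",c, "z med",np.median(P[:,2]))
    P=W[st];hd=np.concatenate([W[st],W[ora&(W[...,2]<.04)]]);hd=hd[~np.isnan(hd[:,0])]
    print("  axisfit",cv2.fitLine(hd[:,:2].astype(np.float32),cv2.DIST_HUBER,0,.01,.01).ravel())
    print("  steel axisfit",cv2.fitLine(P[:,:2].astype(np.float32),cv2.DIST_HUBER,0,.01,.01).ravel())
    P=W[ora&(W[...,2]>.07)];print("  ring top",len(P),P.mean(0) if len(P) else 0, )
    # claw
    b=(130,160,290,300) if n=="top" else (195,150,315,260)
    m=np.zeros((480,640),bool);m[b[1]:b[3],b[0]:b[2]]=1
    P=W[m];P=P[~np.isnan(P[:,0])]
    tt=P[(abs(P[:,2]-.038)<.005)];print("  table z",np.median(tt[:,2]),'circle',cv2.minEnclosingCircle((tt[:,:2]*1000).astype(np.float32)))
    zz=P[P[:,2]>.13,2];print("  high hist",np.histogram(zz,bins=np.arange(.13,.21,.004)))
    top=P[P[:,2]>.13];zt=np.percentile(zz,90);tp=top[top[:,2]>zt-.006]
    print("  studtop",len(tp),np.median(tp,0),cv2.minAreaRect((tp[:,:2]*1000).astype(np.float32)))
    np.save(n+"_claw.npy",P)
i=T["i"][195:290,350:480];j=S["i"][140:260,190:320]
cv2.imwrite("pics/crop.png",np.hstack([cv2.resize(i,(400,400*95//130*1)),cv2.resize(j,(400,400*95//130))]))
i=S["i"][280:410,320:450];cv2.imwrite("pics/crop2.png",cv2.resize(i,(500,500)))
```

```text
top orange/brass 179 [ 0.537 -0.219 -0.002] [ 0.627 -0.167  0.09 ] [ 0.5793 -0.1837  0.0324]
top steel 267 [ 0.513 -0.259  0.008] [ 0.681 -0.15   0.032] [ 0.6389 -0.2112  0.0213]
 handle top 86 [ 0.5655 -0.1835  0.0337]
  rect ((564.5562744140625, -182.56881713867188), (15.849803924560547, 54.474884033203125), 70.21148681640625) z med 0.03385465861968993
  axisfit [ 0.9304594  -0.36639512  0.6088244  -0.19741972]
  steel axisfit [ 0.9360906  -0.35175908  0.64092964 -0.2097462 ]
  ring top 27 [ 0.61033796 -0.19640383  0.08315015]
  table z 0.03709201686188756 circle ((639.5191650390625, 127.8170166015625), 158.66522216796875)
  high hist (array([  7,  11,   8,   7,   8,  12,  10,   9,  55, 202,  25,   0,   0,
         0,   0,   0,   0,   0,   0]), array([0.13 , 0.134, 0.138, 0.142, 0.146, 0.15 , 0.154, 0.158, 0.162,
       0.166, 0.17 , 0.174, 0.178, 0.182, 0.186, 0.19 , 0.194, 0.198,
       0.202, 0.206]))
  studtop 275 [0.62012405 0.18288881 0.16777199] ((620.4388427734375, 183.51768493652344), (29.433639526367188, 27.98059844970703), 73.83240509033203)
side orange/brass 682 [ 0.534
[... 285 characters left out ...]
71.51988983154297) z med 0.0336732847455528
  axisfit [ 0.9492204  -0.3146119   0.5724712  -0.19287165]
  steel axisfit [ 0.9617589  -0.27389732  0.6392031  -0.21574388]
  ring top 0 0
  table z 0.03706994255234245 circle ((626.9386596679688, 142.0718231201172), 140.41368103027344)
  high hist (array([27, 26, 28, 29, 26, 33, 31, 27, 37, 99,  0,  0,  0,  0,  0,  0,  0,
        0,  0]), array([0.13 , 0.134, 0.138, 0.142, 0.146, 0.15 , 0.154, 0.158, 0.162,
       0.166, 0.17 , 0.174, 0.178, 0.182, 0.186, 0.19 , 0.194, 0.198,
       0.202, 0.206]))
  studtop 137 [0.61659285 0.17788677 0.16724177] ((617.4786376953125, 180.3265380859375), (30.157577514648438, 28.259233474731445), 75.1358642578125)
```

View pics/crop.png

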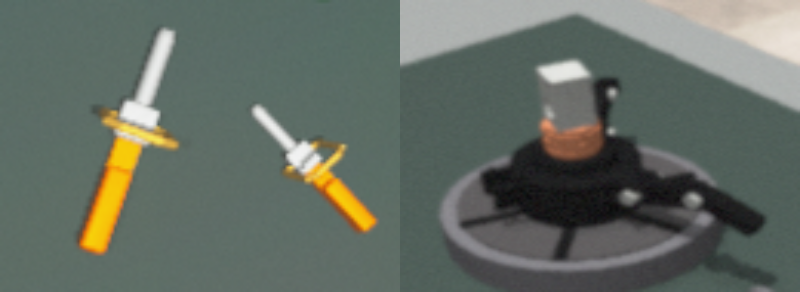

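The enlarged crop shows the larger orange pin at the left and the smaller look-alike beside it. Stud top measures z≈0.168, so the hole is near z 0.1365, inside the given range. Sizes also agree: handle 54x16, stud 29x28, table 37 mm.

```bash
cat >> h.py <<'E'
def go(g,psi,th,depth=None,pose=None):
    """print dr,xyz(mm) to bring the point at tool z=depth to g, tool leaning th (deg), pin yaw psi (deg)"""
    s=bot.sense();p0=np.array(s["ee_pos"]);R0=Rn.from_rotvec(s["orientation"])
    d=bot.grip_depth if depth is None else depth
    ps,t=np.radians([psi,th])
    f=np.array([np.cos(ps),np.sin(ps),0])
    z=f*np.sin(t)-np.array([0,0,1])*np.cos(t);y=np.array([-np.sin(ps),np.cos(ps),0]);x=np.cross(y,z)
    R=Rn.from_matrix(np.c_[x,y,z]);p=np.array(g)-d*z
    print("dr",(R0.inv()*R).as_rotvec().round(3).tolist(),"xyz",(1000*R0.inv().apply(p-p0)).round(1).tolist(),"tcp",p.round(4))
def st():
    s=bot.sense();print("t",round(s["clock"],2),"p",s["ee_pos"].round(4),"F",s["force"].round(1),"q",s["joint_positions"].round(2),"w",round(s["grip_width"],4),"gf",s["grip_force"])
E
python3 - <<'E'
from h import *
st();go([.562,-.183,.16],-19.2,30)
E
```

```text
t 0.1 p [0.149  0.6065 0.226 ] F [ 1.4  0.1 -0.1] q [-1.43  0.44  0.02  1.57 -0.01  1.13 -0.08] w 0.0915 gf 0.0
dr [0.023, -0.523, 0.092] xyz [-598.8, -668.9, 83.3] tcp [ 0.5709 -0.1861  0.1437]
```

Emit:
{"method": "step_arm", "body": {"series": [{"dr": [0,0,0.02],"xyz": [-33,-37,0],"claw": 1},{"dr": [0,0,0.04],"xyz": [-66,-74,0],"claw": 1},{"dr": [0,0,0.06],"xyz": [-100,-111,0],"claw": 1},{"dr": [0,0,0.08],"xyz": [-133,-148,0],"claw": 1},{"dr": [0,0,0.09],"xyz": [-166,-185,0],"claw": 1}], "grip_force": 30}}

```text
clock: 0.6
ee_pos: [0.2667, 0.3856, 0.2265]
orientation: [-0.519, -3.098, 0.0]
force: [1.5, 0.8, 0.1]
grip_width: 0.0917
grip_force: 0.0
```

```bash
python3 -c "
from h import *
st();go([.562,-.183,.16],-19.2,30)"
```

```text
t 0.6 p [0.2667 0.3856 0.2265] F [1.5 0.8 0.1] q [-1.17  0.18  0.1   1.94 -0.02  1.02  0.18] w 0.0917 gf 0.0
dr [0.001, -0.524, 0.003] xyz [-473.7, -441.4, 82.9] tcp [ 0.5709 -0.1861  0.1437]
```

Emit:
{"method": "step_arm", "body": {"series": [{"dr": [0,0,0],"xyz": [-35,-34,0],"claw": 1},{"dr": [0,0,0],"xyz": [-70,-68,0],"claw": 1},{"dr": [0,-0.06,0],"xyz": [-105,-102,0],"claw": 1},{"dr": [0,-0.12,0],"xyz": [-140,-136,0],"claw": 1},{"dr": [0,-0.2,0],"xyz": [-175,-170,0],"claw": 1}]}}

```text
clock: 1.1
ee_pos: [0.3774, 0.1678, 0.2268]
orientation: [0.486, 2.901, -0.049]
force: [0.4, 0.2, 0.3]
grip_width: 0.0916
grip_force: 0.0
```

```bash
python3 -c "
from h import *
st();go([.562,-.183,.16],-19.2,30)"
```

```text
t 1.1 p [0.3774 0.1678 0.2268] F [0.4 0.2 0.3] q [-0.95 -0.01  0.25  2.17  0.23  0.88  0.4 ] w 0.0916 gf 0.0
dr [0.001, -0.321, 0.003] xyz [-275.5, -271.5, 141.4] tcp [ 0.5709 -0.1861  0.1437]
```

Emit:
{"method": "step_arm", "body": {"series": [{"dr": [0,-0.04,0],"xyz": [-33,-33,13],"claw": 1},{"dr": [0,-0.08,0],"xyz": [-66,-66,26],"claw": 1},{"dr": [0,-0.12,0],"xyz": [-99,-99,39],"claw": 1},{"dr": [0,-0.18,0],"xyz": [-132,-132,52],"claw": 1},{"dr": [0,-0.24,0],"xyz": [-165,-165,65],"claw": 1}]}}

```text
clock: 1.6
ee_pos: [0.4885, -0.0444, 0.1959]
orientation: [0.445, 2.666, -0.1]
force: [0.9, 0.3, 0.2]
grip_width: 0.0917
grip_force: 0.0
```

```bash
python3 -c "
from h import *
st();go([.562,-.183,.16],-19.2,30)"
```

```text
t 1.6 p [ 0.4885 -0.0444  0.1959] F [0.9 0.3 0.2] q [-0.67  0.02  0.52  2.32  0.46  0.44  0.7 ] w 0.0917 gf 0.0
dr [0.002, -0.081, 0.004] xyz [-89.6, -107.3, 100.2] tcp [ 0.5709 -0.1861  0.1437]
```

Emit:
{"method": "step_arm", "body": {"series": [{"dr": [0,0,0],"xyz": [-20,-24,20],"claw": 1},{"dr": [0,0,0],"xyz": [-42,-50,44],"claw": 1},{"dr": [0,0,0],"xyz": [-64,-76,66],"claw": 1},{"dr": [0,0,0],"xyz": [-86,-104,88],"claw": 1},{"dr": [0,0,0],"xyz": [-90,-107,92],"claw": 1}]}}

```text
clock: 2.1
ee_pos: [0.5677, -0.1858, 0.15]
orientation: [0.449, 2.669, -0.101]
force: [0.3, -0.2, 1.1]
grip_width: 0.0918
grip_force: 0.0
```

```bash
python3 -c "
from h import *
st();go([.562,-.183,.07],-19.2,27);go([.562,-.183,.028],-19.2,27)"
```

```text
t 2.1 p [ 0.5677 -0.1858  0.15  ] F [ 0.3 -0.2  1.1] q [-0.08  0.29  0.32  2.16 -0.15  0.27  1.59] w 0.0918 gf 0.0
dr [0.0, -0.032, 0.002] xyz [39.2, 0.8, 88.5] tcp [ 0.5701 -0.1858  0.0532]
dr [0.0, -0.032, 0.002] xyz [57.1, 0.8, 126.5] tcp [ 0.5701 -0.1858  0.0112]
```

Emit:
{"method": "step_arm", "body": {"series": [{"dr": [0,0,0],"xyz": [15,0,34],"claw": 0.6},{"dr": [0,0,0],"xyz": [32,0,70],"claw": 0.6},{"dr": [0,0,0],"xyz": [45,0,100],"claw": 0.6},{"dr": [0,0,0],"xyz": [53,0,118],"claw": 0.6},{"dr": [0,0,0],"xyz": [55,0,124],"claw": 0.6}]}}

```text
clock: 2.6
ee_pos: [0.574, -0.1802, 0.0586]
orientation: [0.439, 2.689, -0.071]
force: [-0.1, -0.7, 0.4]
grip_width: 0.0575
grip_force: 0.0
```

```bash
python3 -c "
from h import *
st();go([.562,-.183,.028],-19.2,25)"
```

```text
t 2.6 p [ 0.574  -0.1802  0.0586] F [-0.1 -0.7  0.4] q [-0.06  0.47  0.33  2.21 -1.08  0.13  2.51] w 0.0575 gf 0.0
dr [0.021, -0.018, 0.007] xyz [21.7, -7.4, 42.4] tcp [ 0.5695 -0.1856  0.011 ]
```

Emit:
{"method": "step_arm", "body": {"series": [{"dr": [0,0.05,0],"xyz": [-6,-2,-12],"claw": 0.6},{"dr": [0,0.1,0],"xyz": [-12,-5,-25],"claw": 0.6},{"dr": [0,0.15,0],"xyz": [-15,-6,-30],"claw": 0.6},{"dr": [0.01,0.19,0],"xyz": [-15,-6,-30],"claw": 0.6},{"dr": [0.02,0.19,0],"xyz": [-15,-6,-30],"claw": 0.6}]}}

```text
clock: 3.1
ee_pos: [0.5748, -0.1869, 0.0928]
orientation: [0.471, 2.877, -0.061]
force: [0.6, 0.1, -0.5]
grip_width: 0.055
grip_force: 0.0
```

```bash
python3 -c "
from h import *
st();go([.562,-.183,.028],-19.2,14)"
```

```text
t 3.1 p [ 0.5748 -0.1869  0.0928] F [ 0.6  0.1 -0.5] q [-0.38  0.56  0.83  2.03 -0.75  0.6   2.18] w 0.055 gf 0.0
dr [-0.002, -0.015, 0.011] xyz [27.5, -0.0, 78.9] tcp [ 0.5663 -0.1845  0.0098]
```

Emit:
{"method": "step_arm", "body": {"series": [{"dr": [0,-0.01,0],"xyz": [8,0,20],"claw": 0.6},{"dr": [0,-0.01,0.01],"xyz": [15,0,42],"claw": 0.6},{"dr": [0,-0.01,0.01],"xyz": [22,0,62],"claw": 0.6},{"dr": [0,-0.01,0.01],"xyz": [27,0,76],"claw": 0.6},{"dr": [0,-0.01,0.01],"xyz": [27,0,77],"claw": 0.6}]}}

```text
clock: 3.6
ee_pos: [0.5628, -0.1837, 0.0094]
orientation: [0.488, 2.868, -0.059]
force: [0.3, 0.4, 0.1]
grip_width: 0.0552
grip_force: 0.0
```

```bash
python3 -c "
from h import *
st();go([.562,-.183,.028],-19.2,14)"
```

```text
t 3.6 p [ 0.5628 -0.1837  0.0094] F [0.3 0.4 0.1] q [-0.22  0.64  0.6   2.11 -0.96  0.39  2.36] w 0.0552 gf 0.0
dr [-0.001, -0.009, -0.002] xyz [-3.5, 0.4, 0.5] tcp [ 0.5663 -0.1845  0.0098]
```

Good position; close.

Emit:
{"method": "step_arm", "body": {"series": [{"dr": [0,0,0],"xyz": [0,0,0],"claw": 0.3},{"dr": [0,0,0],"xyz": [0,0,0],"claw": 0},{"dr": [0,0,0],"xyz": [0,0,0],"claw": 0},{"dr": [0,0,0],"xyz": [0,0,0],"claw": 0},{"dr": [0,0,0],"xyz": [0,0,0],"claw": 0}], "grip_force": 45}}

```text
clock: 4.1
ee_pos: [0.5654, -0.1841, 0.0118]
orientation: [0.485, 2.864, -0.059]
force: [-1.1, 0.2, -0.7]
grip_width: 0.0195
grip_force: 0.0
```

Emit:
{"method": "step_arm", "body": {"series": [{"dr": [0,0,0],"xyz": [0,0,0],"claw": 0},{"dr": [0,0,0],"xyz": [-5,0,-20],"claw": 0},{"dr": [0,0,0],"xyz": [-12,0,-50],"claw": 0},{"dr": [0,0,0],"xyz": [-22,0,-90],"claw": 0},{"dr": [0,0,0],"xyz": [-29,0,-120],"claw": 0}]}}

```text
clock: 4.6
ee_pos: [0.5644, -0.1842, 0.1363]
orientation: [0.487, 2.865, -0.06]
force: [1.3, 0.3, -3.7]
grip_width: 0.0155
grip_force: 45.0
```

```bash
python3 -c "
from h import *
st();go([.562,-.183,.03],-15.5,14)"
```

```text
t 4.6 p [ 0.5644 -0.1842  0.1363] F [ 1.3  0.3 -3.7] q [-0.47  0.49  0.94  2.03 -0.67  0.66  2.11] w 0.0155 gf 44.994832277297974
dr [-0.017, -0.006, -0.064] xyz [27.5, 0.8, 121.5] tcp [ 0.5664 -0.1842  0.0118]
```

```bash
python3 -c "
from h import *
go([.448,.229,.165],-15.5,14)"
```

```text
dr [-0.017, -0.006, -0.064] xyz [232.4, 351.9, -67.6] tcp [0.4524 0.2278 0.1468]
```

Emit:
{"method": "step_arm", "body": {"series": [{"dr": [0,0,-0.01],"xyz": [25,15,-7],"claw": 0},{"dr": [0,0,-0.02],"xyz": [52,42,-15],"claw": 0},{"dr": [-0.01,0,-0.03],"xyz": [78,74,-23],"claw": 0},{"dr": [-0.01,0,-0.04],"xyz": [105,106,-30],"claw": 0},{"dr": [-0.01,0,-0.05],"xyz": [130,138,-37],"claw": 0}]}}

```text
clock: 5.1
ee_pos: [0.4811, -0.0079, 0.1395]
orientation: [0.413, 2.877, -0.052]
force: [-0.0, 0.5, -4.1]
grip_width: 0.0157
grip_force: 45.0
```

```bash
python3 -c "
from h import *
st();go([.448,.229,.165],-15.5,14)"
```

```text
t 5.1 p [ 0.4811 -0.0079  0.1395] F [-0.   0.5 -4.1] q [-1.09  0.35  1.19  2.27 -0.52  0.55  1.73] w 0.0157 gf 44.99381482601166
dr [-0.006, -0.007, -0.014] xyz [89.5, 218.1, -29.6] tcp [0.4524 0.2278 0.1468]
```

Emit:
{"method": "step_arm", "body": {"series": [{"dr": [0,0,-0.01],"xyz": [17,30,-5],"claw": 0},{"dr": [0,0,-0.01],"xyz": [34,64,-11],"claw": 0},{"dr": [0,0,-0.01],"xyz": [51,100,-17],"claw": 0},{"dr": [0,0,-0.01],"xyz": [68,136,-23],"claw": 0},{"dr": [0,0,-0.01],"xyz": [80,172,-27],"claw": 0}]}}

```text
clock: 5.6
ee_pos: [0.4487, 0.1812, 0.1465]
orientation: [0.397, 2.88, -0.055]
force: [0.7, -0.0, -3.6]
grip_width: 0.016
grip_force: 45.0
```

```bash
python3 -c "
from h import *
st();go([.448,.229,.165],-15.5,14)"
```

```text
t 5.6 p [0.4487 0.1812 0.1465] F [ 0.7 -0.  -3.6] q [-1.58  0.44  1.27  2.22 -0.47  0.64  1.28] w 0.016 gf 44.993993639945984
dr [-0.006, -0.007, -0.003] xyz [8.7, 45.8, -2.7] tcp [0.4524 0.2278 0.1468]
```

Emit:
{"method": "step_arm", "body": {"series": [{"dr": [0,0,0],"xyz": [4,15,-1],"claw": 0},{"dr": [0,-0.01,0],"xyz": [8,30,-2],"claw": 0},{"dr": [0,-0.01,0],"xyz": [9,42,-3],"claw": 0},{"dr": [0,-0.01,0],"xyz": [9,46,-3],"claw": 0},{"dr": [0,-0.01,0],"xyz": [9,46,-3],"claw": 0}]}}

```text
clock: 6.1
ee_pos: [0.4545, 0.2259, 0.1474]
orientation: [0.398, 2.867, -0.058]
force: [-0.2, -0.9, -2.8]
grip_width: 0.0159
grip_force: 45.0
```

Run:
```python
from h import *
st()
for n in("top","side"):
    i,d,W=cloud(n); np.savez(f"{n}1.npz",i=i,W=W)
    if n=="top": a=i[130:330,90:290]
    else: b=i[120:320,150:350]
cv2.imwrite("pics/pre.png",np.hstack([cv2.resize(a,(400,400)),cv2.resize(b,(400,400))]))
```

```text
t 6.1 p [0.4545 0.2259 0.1474] F [-0.2 -0.9 -2.8] q [-1.62  0.5   1.26  2.16 -0.5   0.67  1.22] w 0.0159 gf 44.99477505683899
```

View pics/pre.png

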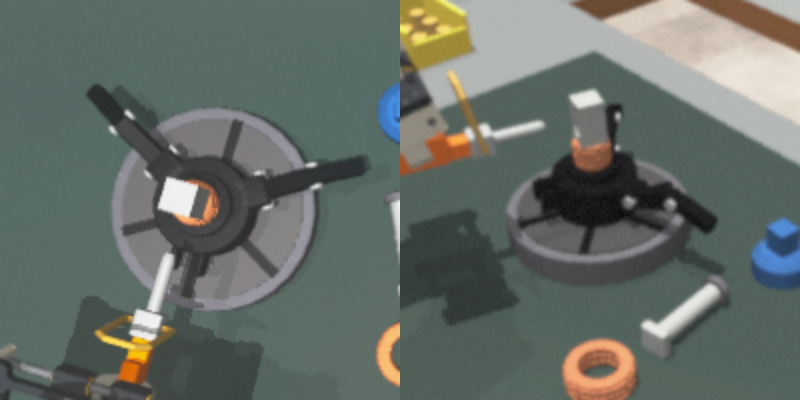

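```bash
cat > meas.py <<'E'
from h import *
def meas(n,Z,near=None,verbose=True):
    i,W=Z["i"],Z["W"];h=cv2.cvtColor(i,cv2.COLOR_BGR2HSV);c=eyes.calibration(n)
    C=-np.array(c["R"]).T@np.array(c["t"])
    ok=~np.isnan(W[...,0])
    # stud top
    m=ok&(h[...,1]<70)&(h[...,2]>150)&(np.hypot(W[...,0]-.619,W[...,1]-.182)<.03)&(W[...,2]>.16)
    zt=np.median(W[m][:,2]); m&=abs(W[...,2]-zt)<.004
    P=W[m];r=cv2.minAreaRect((P[:,:2]*1000).astype(np.float32))
    print(n,"stud top",len(P),P.mean(0).round(4),"rect",np.round(r[0],1),np.round(r[1],1),round(r[2],1))
    # turntable rim circle
    # fingers
    for a in(45,-75):
        rel=W-np.array([.619,.182,0]);rr=np.hypot(rel[...,0],rel[...,1]);an=np.degrees(np.arctan2(rel[...,1],rel[...,0]))
        f=ok&(rr>.07)&(rr<.16)&(abs((an-a+180)%360-180)<15)&(W[...,2]>.055)&(W[...,2]<.11)&(h[...,2]<70)
        Q=W[f][:,:2].astype(np.float32)
        if len(Q)>20:
            l=cv2.fitLine(Q,cv2.DIST_HUBER,0,.01,.01).ravel();print("  finger",a,len(Q),np.degrees(np.arctan2(l[1],l[0])).round(2),l[2:].round(4))
    # shank
    f=np.array([np.cos(np.radians(-15.5)),np.sin(np.radians(-15.5)),0]);lat=np.array([-f[1],f[0],0])
    rel=W-np.array([.619,.182,0]);al=rel@f;la=rel@lat
    m=ok&(h[...,1]<70)&(h[...,2]>110)&(al>-.11)&(al<-.02)&(abs(la)<.025)&(W[...,2]>.11)&(W[...,2]<.2)
    k,lab,stt,_=cv2.connectedComponentsWithStats(m.astype(np.uint8))
    b=1+np.argmax(stt[1:,4]);m=lab==b
    return W[m],al[m],la[m],C,f,lat
def axis(n,Z):
    P,al,la,C,f,lat=meas(n,Z)
    tip=np.percentile(al,99);print("  steel n",len(P),"along",np.percentile(al,[1,99]).round(4))
    s=(al>tip-.044)&(al<tip-.005)
    P,al,la=P[s],al[s],la[s]
    v=C-P.mean(0);v-=f*(v@f);v/=np.linalg.norm(v)
    A=P-v*.006*np.pi/4
    z=A[:,2];pl=np.polyfit(al,la,1);pz=np.polyfit(al,z,1)
    print("  axis: yaw rel -15.5:",np.degrees(np.arctan(pl[0])).round(2),"pitch",np.degrees(np.arctan(pz[0])).round(2),"mid al",al.mean().round(4),"la",la.mean().round(4),"corr",(A[:,:]-np.array([.619,.182,0])).dot(lat).mean().round(4),"z",z.mean().round(4))
E
python3 - <<'E'
from meas import *
for n in("top","side"): axis(n,np.load(n+"1.npz"))
E
```

```text
top stud top 268 [0.6203 0.1833 0.1677] rect [620.4 183.3] [29.3 28. ] 74.3
  finger 45 262 52.26 [0.7011 0.2565]
  finger -75 427 -74.95 [0.6471 0.0734]
  steel n 294 along [-0.1094 -0.0489]
  axis: yaw rel -15.5: 0.03 pitch 0.92 mid al -0.0735 la -0.0024 corr -0.0012 z 0.1509
side stud top 99 [0.6178 0.1813 0.1676] rect [618.2 181.4] [27.2 28.3] 80.5
  finger 45 86 49.19 [0.6907 0.2449]
  finger -75 403 -72.46 [0.644  0.0582]
  steel n 179 along [-0.1093 -0.0507]
  axis: yaw rel -15.5: -2.8 pitch 0.83 mid al -0.0756 la -0.008 corr -0.004 z 0.1522
```

Emit:
{"method": "step_arm", "body": {"series": [{"dr": [0,0.005,0],"xyz": [1,1,4],"claw": 0},{"dr": [0,0.01,0],"xyz": [2,2,8],"claw": 0},{"dr": [0,0.015,0],"xyz": [3.5,3,13.5],"claw": 0},{"dr": [0,0.015,0],"xyz": [3.5,3,13.5],"claw": 0},{"dr": [0,0.015,0],"xyz": [3.5,3,13.5],"claw": 0}]}}

```text
clock: 6.7
ee_pos: [0.4548, 0.2288, 0.1332]
orientation: [0.399, 2.883, -0.055]
force: [0.2, -0.0, -4.7]
grip_width: 0.0162
grip_force: 45.0
```

Run:
```python
from meas import *
st();print(Rn.from_rotvec(bot.sense()["orientation"]).as_matrix()[:,1:].round(3).tolist())
for n in("top","side"):
    i,d,W=cloud(n);axis(n,dict(i=i,W=W))
```

```text
t 6.7 p [0.4548 0.2288 0.1332] F [ 0.2 -0.  -4.7] q [-1.57  0.52  1.2   2.17 -0.53  0.66  1.24] w 0.0162 gf 44.994855523109436
[[0.272, 0.221], [0.962, -0.068], [-0.006, -0.973]]
top stud top 268 [0.6203 0.1834 0.1676] rect [620.3 183.3] [29.7 27.9] 74.4
  finger 45 259 51.22 [0.7086 0.266 ]
  finger -75 424 -74.45 [0.6456 0.0789]
  steel n 280 along [-0.1094 -0.0491]
  axis: yaw rel -15.5: -0.07 pitch -1.19 mid al -0.0739 la 0.0006 corr 0.0018 z 0.1353
side stud top 99 [0.6179 0.1811 0.1677] rect [618.  181.3] [28.9 28.1] 71.0
  finger 45 85 48.32 [0.6904 0.2447]
  finger -75 401 -72.93 [0.64   0.0674]
  steel n 172 along [-0.1092 -0.0508]
  axis: yaw rel -15.5: -0.34 pitch -0.65 mid al -0.075 la -0.0039 corr 0.0002 z 0.1365
```

Emit:
{"method": "step_arm", "body": {"series": [{"dr": [0,-0.008,0],"xyz": [-8,0,1.9],"claw": 0},{"dr": [0,-0.008,0],"xyz": [-17,0,4],"claw": 0},{"dr": [0,-0.008,0],"xyz": [-24,0,5.7],"claw": 0},{"dr": [0,-0.008,0],"xyz": [-29.2,0,6.9],"claw": 0},{"dr": [0,-0.008,0],"xyz": [-29.2,0,6.9],"claw": 0}]}}

```text
clock: 7.3
ee_pos: [0.4848, 0.2204, 0.1337]
orientation: [0.399, 2.874, -0.056]
force: [0.3, 0.1, -3.3]
grip_width: 0.0161
grip_force: 45.0
```

Run:
```python
from meas import *
st();print(Rn.from_rotvec(bot.sense()["orientation"]).as_matrix()[:,1:].round(3).tolist())
for n in("top","side"):
    i,d,W=cloud(n);axis(n,dict(i=i,W=W))
```

```text
t 7.3 p [0.4848 0.2204 0.1337] F [ 0.3  0.1 -3.3] q [-1.49  0.53  1.16  2.12 -0.55  0.66  1.28] w 0.0161 gf 44.99473750591278
[[0.273, 0.23], [0.962, -0.07], [-0.005, -0.971]]
top stud top 265 [0.6203 0.1835 0.1677] rect [620.5 183.6] [29.2 28. ] 74.0
  finger 45 261 51.96 [0.705  0.2625]
  finger -75 424 -74.76 [0.6472 0.0732]
  steel n 374 along [-0.0921 -0.0214]
  axis: yaw rel -15.5: -0.45 pitch -0.14 mid al -0.046 la 0.0004 corr 0.0016 z 0.1369
side stud top 99 [0.6178 0.181  0.1677] rect [617.6 181.4] [29.6 27.2] 75.2
  finger 45 82 49.01 [0.6955 0.2505]
  finger -75 404 -73.04 [0.6389 0.0751]
  steel n 180 along [-0.0842 -0.0205]
  axis: yaw rel -15.5: 0.62 pitch -1.05 mid al -0.0452 la -0.0045 corr -0.0004 z 0.1376
```

Emit:
{"method": "step_arm", "body": {"series": [{"dr": [0,0,0],"xyz": [0.3,0,1.2],"claw": 0},{"dr": [0,0,0],"xyz": [-4.6,0,2.4],"claw": 0},{"dr": [0,0,0],"xyz": [-9.4,0,3.6],"claw": 0},{"dr": [0,0,0],"xyz": [-14.3,0,4.7],"claw": 0},{"dr": [0,0,0],"xyz": [-19.2,0,5.9],"claw": 0}]}}

```text
clock: 7.9
ee_pos: [0.5035, 0.2154, 0.1324]
orientation: [0.398, 2.875, -0.056]
force: [-0.5, 0.9, -3.7]
grip_width: 0.0159
grip_force: 45.0
```

Emit:
{"method": "step_arm", "body": {"series": [{"dr": [0,0,0],"xyz": [-5.8,0,1.4],"claw": 0},{"dr": [0,0,0],"xyz": [-11.7,0,2.8],"claw": 0},{"dr": [0,0,0],"xyz": [-17.5,0,4.2],"claw": 0},{"dr": [0,0,0],"xyz": [-23.4,0,5.6],"claw": 0},{"dr": [0,0,0],"xyz": [-29.2,0,7],"claw": 0}]}}

```text
clock: 8.4
ee_pos: [0.5324, 0.2072, 0.1325]
orientation: [0.398, 2.875, -0.056]
force: [-0.4, 0.4, -4.0]
grip_width: 0.0158
grip_force: 45.0
```

Emit:
{"method": "step_arm", "body": {"series": [{"dr": [0,0,0],"xyz": [-2,0,0.5],"claw": 0},{"dr": [0,0,0],"xyz": [-4,0,1],"claw": 0},{"dr": [0,0,0],"xyz": [-6,0,1.5],"claw": 0},{"dr": [0,0,0],"xyz": [-7,0,1.7],"claw": 0},{"dr": [0,0,0],"xyz": [-8,0,1.9],"claw": 0}]}}

```text
clock: 8.9
ee_pos: [0.5388, 0.2054, 0.1322]
orientation: [0.397, 2.877, -0.056]
force: [-7.5, 1.8, 0.3]
grip_width: 0.0154
grip_force: 45.0
```

Run:
```python
from meas import *
st()
i,d,W=cloud("top");a=i[160:290,110:240]
j,d,W2=cloud("side");b=j[130:260,160:290]
np.savez("top2.npz",i=i,W=W);np.savez("side2.npz",i=j,W=W2)
cv2.imwrite("pics/ins.png",np.hstack([cv2.resize(a,(400,400)),cv2.resize(b,(400,400))]))
```

```text
t 8.9 p [0.5388 0.2054 0.1322] F [-7.5  1.8  0.3] q [-1.32  0.57  1.09  2.03 -0.57  0.69  1.36] w 0.0154 gf 44.99634504318237
```

View pics/ins.png

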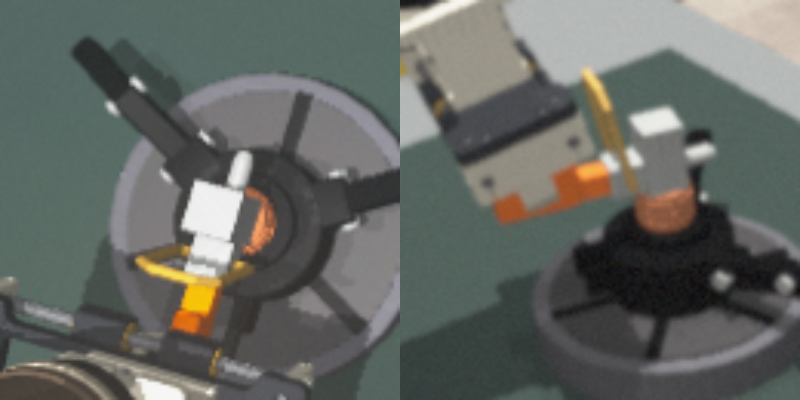

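The pin is through: in the top view (left half) the tip shows past the stud at crop (242,165), and the head is at the stud (210,255). The force is rising, so I'll push a little more to seat it.

Emit:
{"method": "step_arm", "body": {"series": [{"dr": [0,0,0],"xyz": [-1,0,0.2],"claw": 0},{"dr": [0,0,0],"xyz": [-2,0,0.4],"claw": 0},{"dr": [0,0,0],"xyz": [-2.5,0,0.6],"claw": 0},{"dr": [0,0,0],"xyz": [-3,0,0.7],"claw": 0},{"dr": [0,0,0],"xyz": [-3,0,0.7],"claw": 0}]}}

```text
clock: 9.5
ee_pos: [0.5388, 0.2054, 0.1313]
orientation: [0.396, 2.883, -0.055]
force: [-19.0, 3.1, 9.4]
grip_width: 0.0156
grip_force: 45.0
```

Run:
```python
from meas import *
st()
f=np.array([np.cos(np.radians(-15.8)),np.sin(np.radians(-15.8)),0]);lat=np.array([-f[1],f[0],0])
for n,c in(("top",(.6203,.1834,0)),("side",(.6178,.1811,0))):
    i,d,W=cloud(n);h=cv2.cvtColor(i,cv2.COLOR_BGR2HSV)
    r=W-np.array(c);al=r@f;la=r@lat;z=W[...,2]
    tip=(al>.016)&(al<.06)&(abs(la)<.015)&(z>.12)&(z<.16)&(h[...,2]>110)&(h[...,1]<80)
    print(n,"tip",tip.sum(),np.percentile(al[tip],[50,98]).round(4) if tip.sum() else 0,np.median(la[tip]).round(4),np.median(z[tip]).round(4))
    hd=(al<-.014)&(al>-.06)&(abs(la)<.012)&(z>.135)&(z<.162)&(h[...,2]>110)&(h[...,1]<80)
    print(n,"head",hd.sum(),np.percentile(al[hd],[2,50,98]).round(4),np.median(la[hd]).round(4),np.median(z[hd]).round(4))
    ring=(al<0)&(al>-.08)&(abs(la)<.03)&(z>.16)&(z<.23)&(h[...,1]>120)
    top=ring&(z>np.nanpercentile(z[ring],99)-.006)
    print(n,"ring top",np.nanpercentile(z[ring],99).round(4),W[top].mean(0).round(4),al[top].mean().round(4),la[top].mean().round(4))
```

```text
t 9.5 p [0.5388 0.2054 0.1313] F [-19.    3.1   9.4] q [-1.31  0.57  1.08  2.03 -0.58  0.7   1.36] w 0.0156 gf 45.00023603439331
top tip 77 [0.0267 0.0373] -0.001 0.1392
top head 165 [-0.0359 -0.0249 -0.0146] 0.0003 0.1459
top ring top 0.2169 [0.5663 0.1986 0.2145] -0.0561 -0.0
side tip 41 [0.0278 0.0375] -0.0031 0.1382
side head 84 [-0.0373 -0.0291 -0.0142] -0.0076 0.1455
side ring top 0.2084 [0.5784 0.1853 0.2065] -0.0391 -0.0067
```

Emit:
{"method": "step_arm", "body": {"series": [{"dr": [0,0,0],"xyz": [1.5,0,-0.8],"claw": 0},{"dr": [0,0,0],"xyz": [3,0,-1.3],"claw": 0},{"dr": [0,0,0],"xyz": [3,0,-1.3],"claw": 0},{"dr": [0,0,0],"xyz": [3,0,-1.3],"claw": 0.2},{"dr": [0,0,0],"xyz": [3,0,-1.3],"claw": 0.5}]}}

```text
clock: 10.1
ee_pos: [0.5411, 0.2051, 0.134]
orientation: [0.398, 2.872, -0.055]
force: [0.4, 0.1, -0.4]
grip_width: 0.0226
grip_force: 0.0
```

Emit:
{"method": "step_arm", "body": {"series": [{"dr": [0,0,0],"xyz": [0,0,0],"claw": 0.5},{"dr": [0,0,0],"xyz": [0,0,-15],"claw": 0.5},{"dr": [0,0,0],"xyz": [0,0,-45],"claw": 0.5},{"dr": [0,0,0],"xyz": [0,0,-85],"claw": 0.5},{"dr": [0,0,0],"xyz": [0,0,-120],"claw": 0.3}]}}

```text
clock: 10.6
ee_pos: [0.5125, 0.2131, 0.2512]
orientation: [0.399, 2.873, -0.058]
force: [-0.2, 1.1, 0.4]
grip_width: 0.0418
grip_force: 0.0
```

Run:
```python
from meas import *
st()
f=np.array([np.cos(np.radians(-15.8)),np.sin(np.radians(-15.8)),0]);lat=np.array([-f[1],f[0],0])
im=[]
for n,c in(("top",(.6203,.1834,0)),("side",(.6178,.1811,0))):
    i,d,W=cloud(n);h=cv2.cvtColor(i,cv2.COLOR_BGR2HSV)
    r=W-np.array(c);al=r@f;la=r@lat;z=W[...,2]
    tip=(al>.016)&(al<.06)&(abs(la)<.015)&(z>.12)&(z<.16)&(h[...,2]>110)&(h[...,1]<80)
    print(n,"tip",tip.sum(),np.percentile(al[tip],[50,98]).round(4) if tip.sum() else 0,np.median(la[tip]).round(4),np.median(z[tip]).round(4))
    hd=(al<-.014)&(al>-.06)&(abs(la)<.012)&(z>.135)&(z<.162)&(h[...,2]>110)&(h[...,1]<80)
    print(n,"head",hd.sum(),np.percentile(al[hd],[2,50,98]).round(4),np.median(la[hd]).round(4),np.median(z[hd]).round(4))
    ring=(al<0)&(al>-.08)&(abs(la)<.03)&(z>.16)&(z<.23)&(h[...,1]>120)&(h[...,0]>16)&(h[...,0]<32)
    top=ring&(z>np.nanpercentile(z[ring],98)-.006)
    print(n,"ring top",ring.sum(),np.nanpercentile(z[ring],98).round(4),W[top].mean(0).round(4),al[top].mean().round(4),la[top].mean().round(4))
    im.append(cv2.resize(i[160:290,110:240] if n=="top" else i[130:260,160:290],(400,400)))
cv2.imwrite("pics/rel.png",np.hstack(im))
```

```text
t 10.6 p [0.5125 0.2131 0.2512] F [-0.2  1.1  0.4] q [-1.57  0.4   1.3   1.93 -0.3   0.91  1.13] w 0.0418 gf 0.0
top tip 73 [0.0254 0.0353] -0.0011 0.1438
top head 188 [-0.0399 -0.0279 -0.0152] -0.0002 0.1438
top ring top 151 0.2063 [0.5734 0.1967 0.2036] -0.0488 0.0
side tip 37 [0.0263 0.0355] -0.0028 0.1425
side head 74 [-0.0393 -0.0235 -0.0141] -0.0068 0.1435
side ring top 79 0.2045 [0.5689 0.189  0.2026] -0.0492 -0.0057
```

View pics/rel.png

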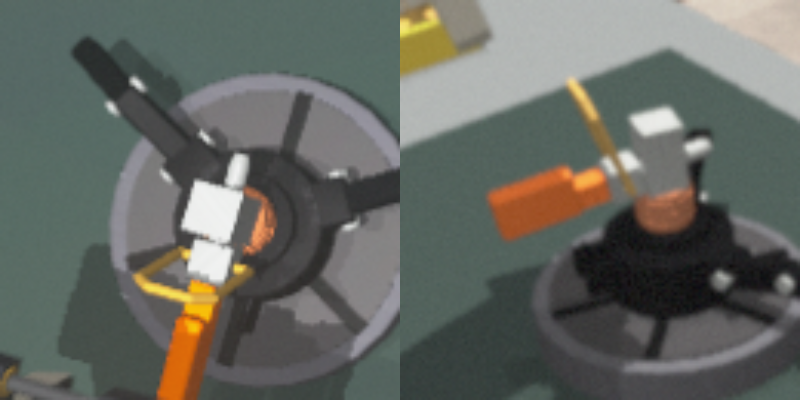

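Let go, the pin droops a few degrees (as expected) and stays in. The head is at the stud at crop (210,262), and the ring bar is open behind it at z≈0.204, 49 mm behind the stud axis. Next, close the fingers and come up behind the bar.

```bash
cat >> h.py <<'E'
def pt(al,z,lat=0):
    a=np.radians(-15.8);return [.6203+al*np.cos(a)-lat*np.sin(a),.1834+al*np.sin(a)+lat*np.cos(a),z]
E
python3 -c "
from h import *
go(pt(-.078,.25),-15.8,0,0);go(pt(-.078,.193),-15.8,0,0)"
```

```text
dr [0.0, 0.246, 0.0] xyz [-30.3, -0.8, 11.7] tcp [0.5452 0.2046 0.25  ]
dr [0.0, 0.246, 0.0] xyz [-16.4, -0.8, 66.9] tcp [0.5452 0.2046 0.193 ]
```

Emit:
{"method": "step_arm", "body": {"series": [{"dr": [0,0.05,0],"xyz": [-6,0,2],"claw": 0},{"dr": [0,0.1,0],"xyz": [-12,0,5],"claw": 0},{"dr": [0,0.15,0],"xyz": [-18,0,7],"claw": 0},{"dr": [0,0.2,0],"xyz": [-24,0,9],"claw": 0},{"dr": [0,0.246,0],"xyz": [-30,-0.8,12],"claw": 0}], "grip_force": 20}}

```text
clock: 11.2
ee_pos: [0.5435, 0.2039, 0.2451]
orientation: [-0.431, -3.106, 0.005]
force: [0.4, 0.5, -0.1]
grip_width: 0.0006
grip_force: 0.0
```

```bash
python3 -c "
from h import *
st();go(pt(-.078,.193),-15.8,0,0)"
```

```text
t 11.2 p [0.5435 0.2039 0.2451] F [ 0.4  0.5 -0.1] q [-1.15  0.51  1.06  1.71 -0.47  1.22  1.32] w 0.0006 gf 0.0
dr [-0.004, -0.006, 0.0] xyz [-1.7, 1.4, 52.1] tcp [0.5452 0.2046 0.193 ]
```

Emit:
{"method": "step_arm", "body": {"series": [{"dr": [0,0,0],"xyz": [0,0,12],"claw": 0},{"dr": [0,0,0],"xyz": [0,1,25],"claw": 0},{"dr": [0,0,0],"xyz": [0,1,40],"claw": 0},{"dr": [0,0,0],"xyz": [-1,1,51],"claw": 0},{"dr": [0,0,0],"xyz": [-2,1,52],"claw": 0}]}}

```text
clock: 11.7
ee_pos: [0.543, 0.2048, 0.1912]
orientation: [-0.429, -3.105, 0.009]
force: [1.1, 0.4, 0.4]
grip_width: 0.0004
grip_force: 0.0
```

```bash
python3 -c "
from h import *
st()
for phi in(-16,0,20,30,40,50,60):
    c,s=np.cos(np.radians(phi)),np.sin(np.radians(phi));a=-.026+.072*s-.0135;z=max(.1365+.072*c-.010,.177)
    print(phi,round(a,4),round(z,4),end=' ');go(pt(a,z),-15.8,0,0)"
```

```text
t 11.7 p [0.543  0.2048 0.1912] F [1.1 0.4 0.4] q [-1.12  0.56  1.02  1.78 -0.52  1.12  1.37] w 0.0004 gf 0.0
-16 -0.0593 0.1957 dr [-0.007, -0.006, 0.001] xyz [-20.8, 0.4, -4.6] tcp [0.5632 0.1996 0.1957]
0 -0.0395 0.1985 dr [-0.007, -0.006, 0.001] xyz [-40.6, 0.4, -7.5] tcp [0.5823 0.1942 0.1985]
20 -0.0149 0.1942 dr [-0.007, -0.006, 0.001] xyz [-65.3, 0.3, -3.3] tcp [0.606  0.1875 0.1942]
30 -0.0035 0.1889 dr [-0.007, -0.006, 0.001] xyz [-76.7, 0.4, 1.9] tcp [0.6169 0.1844 0.1889]
40 0.0068 0.1817 dr [-0.007, -0.006, 0.001] xyz [-87.0, 0.4, 9.0] tcp [0.6268 0.1816 0.1817]
50 0.0157 0.177 dr [-0.007, -0.006, 0.001] xyz [-95.9, 0.4, 13.6] tcp [0.6354 0.1791 0.177 ]
60 0.0229 0.177 dr [-0.007, -0.006, 0.001] xyz [-103.1, 0.4, 13.6] tcp [0.6423 0.1772 0.177 ]
```

Emit:
{"method": "step_arm", "body": {"series": [{"dr": [0,0,0],"xyz": [-10,0,-3],"claw": 0},{"dr": [0,0,0],"xyz": [-20,0,-5],"claw": 0},{"dr": [0,0,0],"xyz": [-30,0,-6],"claw": 0},{"dr": [0,0,0],"xyz": [-40,0,-7],"claw": 0},{"dr": [0,0,0],"xyz": [-48,0,-6.5],"claw": 0}]}}

```text
clock: 12.2
ee_pos: [0.5918, 0.1911, 0.2001]
orientation: [-0.431, -3.107, 0.006]
force: [-4.2, 1.0, 3.2]
grip_width: 0.0
grip_force: 2.2
```

Emit:
{"method": "step_arm", "body": {"series": [{"dr": [0,0,0],"xyz": [-8,0,1],"claw": 0},{"dr": [0,0,0],"xyz": [-16,0,2.5],"claw": 0},{"dr": [0,0,0],"xyz": [-23,0,5],"claw": 0},{"dr": [0,0,0],"xyz": [-29,0,8],"claw": 0},{"dr": [0,0,0],"xyz": [-34,0,11],"claw": 0}]}}

```text
clock: 12.7
ee_pos: [0.6236, 0.1818, 0.1876]
orientation: [-0.431, -3.106, 0.008]
force: [-3.8, 1.5, -3.2]
grip_width: 0.0004
grip_force: 2.1
```

Run:
```python
from h import *
st();go(pt(.0157,.177),-15.8,0,0)
im=[]
for n in("top","side"):
    i,d,W=cloud(n);im.append(cv2.resize(i[160:290,110:240] if n=="top" else i[130:260,160:290],(400,400)))
cv2.imwrite("pics/flip.png",np.hstack(im))
```

```text
t 12.7 p [0.6236 0.1818 0.1876] F [-3.8  1.5 -3.2] q [-0.94  0.66  0.96  1.6  -0.57  1.19  1.44] w 0.0004 gf 2.128060832619667
dr [-0.006, -0.005, 0.0] xyz [-12.2, 0.7, 10.5] tcp [0.6354 0.1791 0.177 ]
```

View pics/flip.png

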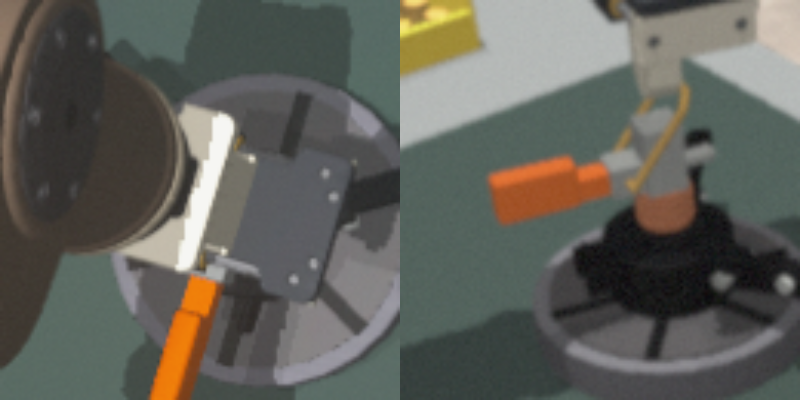

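The ring leans forward around the fingertip, with its bar ahead of the finger at side crop (688,90). Keep going along the arc.

Emit:
{"method": "step_arm", "body": {"series": [{"dr": [0,0,0],"xyz": [-5,0,2],"claw": 0},{"dr": [0,0,0],"xyz": [-10,0,5],"claw": 0},{"dr": [0,0,0],"xyz": [-15,0,8],"claw": 0},{"dr": [0,0,0],"xyz": [-20,0,9],"claw": 0},{"dr": [0,0,0],"xyz": [-24,0,9],"claw": 0}]}}

```text
clock: 13.3
ee_pos: [0.6478, 0.1749, 0.1798]
orientation: [-0.432, -3.109, 0.007]
force: [0.3, -0.7, 0.4]
grip_width: 0.0004
grip_force: 0.0
```

Emit:
{"method": "step_arm", "body": {"series": [{"dr": [0,0,0],"xyz": [0,0,-10],"claw": 0},{"dr": [0,0,0],"xyz": [0,0,-35],"claw": 0},{"dr": [0,0,0],"xyz": [5,0,-70],"claw": 0},{"dr": [0,0,0],"xyz": [40,0,-90],"claw": 0},{"dr": [0,0,0],"xyz": [80,0,-100],"claw": 0}]}}

```text
clock: 13.8
ee_pos: [0.5714, 0.1963, 0.2826]
orientation: [-0.435, -3.111, 0.006]
force: [-0.5, 1.0, 1.3]
grip_width: 0.0004
grip_force: 0.0
```

Run:
```python
from meas import *
st()
f=np.array([np.cos(np.radians(-15.8)),np.sin(np.radians(-15.8)),0]);lat=np.array([-f[1],f[0],0])
im=[]
for n,c in(("top",(.6203,.1834,0)),("side",(.6178,.1811,0))):
    i,d,W=cloud(n);h=cv2.cvtColor(i,cv2.COLOR_BGR2HSV)
    r=W-np.array(c);al=r@f;la=r@lat;z=W[...,2]
    tip=(al>.016)&(al<.06)&(abs(la)<.015)&(z>.12)&(z<.16)&(h[...,2]>110)&(h[...,1]<80)
    if tip.sum():print(n,"tip",tip.sum(),np.percentile(al[tip],[50,98]).round(4),np.median(la[tip]).round(4),np.median(z[tip]).round(4))
    hd=(al<-.014)&(al>-.06)&(abs(la)<.012)&(z>.135)&(z<.162)&(h[...,2]>110)&(h[...,1]<80)
    if hd.sum():print(n,"head",hd.sum(),np.percentile(al[hd],[2,50,98]).round(4),np.median(la[hd]).round(4))
    im.append(cv2.resize(i[160:290,110:240] if n=="top" else i[130:260,160:290],(400,400)))
cv2.imwrite("pics/shut.png",np.hstack(im))
```

```text
t 13.8 p [0.5714 0.1963 0.2826] F [-0.5  1.   1.3] q [-1.09  0.51  1.06  1.6  -0.46  1.31  1.32] w 0.0004 gf 0.0
top tip 65 [0.0256 0.0353] -0.0009 0.1436
top head 17 [-0.0205 -0.0182 -0.0145] 0.0017
side tip 33 [0.0263 0.0379] -0.0025 0.1425
side head 95 [-0.0394 -0.0292 -0.0168] -0.0044
```

View pics/shut.png

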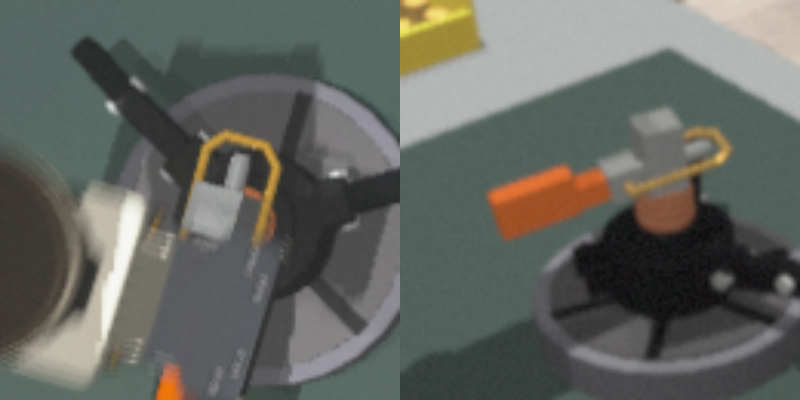

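The ring has snapped shut around the stud and past the tip (side crop 725,150). The head is still at the stud. Back away, let the arm settle and hand in.

Emit:
{"method": "step_arm", "body": {"series": [{"dr": [0,0,0],"xyz": [0,0,-15],"claw": 0},{"dr": [0,0,0],"xyz": [0,0,-30],"claw": 0},{"dr": [0,0,0],"xyz": [0,0,-40],"claw": 0},{"dr": [0,0,0],"xyz": [0,0,-40],"claw": 0},{"dr": [0,0,0],"xyz": [0,0,-40],"claw": 0}]}}

```text
clock: 14.4
ee_pos: [0.5708, 0.1971, 0.3196]
orientation: [-0.432, -3.107, 0.007]
force: [-0.3, -0.3, -0.9]
grip_width: 0.0007
grip_force: 0.0
```

```bash
python3 -c "
from h import *
st();print(bot.close_job())"
```

```text
t 14.4 p [0.5708 0.1971 0.3196] F [-0.3 -0.3 -0.9] q [-1.1   0.49  1.08  1.53 -0.43  1.39  1.3 ] w 0.0007 gf 0.0
the job is handed in; nothing more can be done
None
```

I pushed the linch pin through the stud until its head was against the face, let go, snapped the ring shut over it, and handed the job in at 14.4 s; the hand-in returned no verdict.

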